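Snap the washed knock bar back into the knock box

TASK

The washed knock bar is standing in the steel tumbler to dry, so only its upper end can be gripped there. Lift it out and lay it down on the worktop, let go, take it again by the middle, and press it down gently, without forcing it, into the two spring clips of the steel knock box until both ends have clicked fully home; then let go. Leave the tumbler standing, and do not disturb the sachet tin and the dosing cup.

Things in the scene. Friction and masses are not known exactly. Their poses are not given: they have to be found in the camera images.
- knock_bar: Straight round bar 180 mm long, 0.18 kg, both ends alike: black rubber sleeve 32 mm in diameter, 130 mm long, and a bare steel stub 16 mm in diameter, 25 mm long, at each end. Origin at its middle, y along the bar. Starts in the tumbler, stub on its floor, leaning some 20 degrees on the rim; 65 mm, 40 of them sleeve, show above the rim. Lying on the worktop its axis is 16 mm up; it hardly rolls.
- knock_box: Open-topped steel box that stands fast: 140 mm along its x, 144 mm along its y, 105 mm high, walls 3 mm. Origin at the centre of its underside, z up. The bar belongs across its top along y, either way round: sleeve between the end walls (138 mm apart inside), stubs in the clips outside them. The box is empty down to its 8 mm high floor, so fingers at the bar's middle may hang into it.
- seat (a point): Where the middle of the fully seated bar is: 95 mm up on the knock box's centre line, axes as the box's. Resting unpressed on the clips the bar's axis is 14 mm above this; pressing meets 15 to 20 N (both ends together), which drops as the clips close over the stubs, 4 to 8 mm above the seat. The ends may click one after the other: rise, drop, rise, drop. Then the stubs stop on hard saddles.
- clip_a (a point): Where the stub's axis lies in the clip at the box's +y end, 79.5 mm from the seat's centre, axes as the box's. Each clip is two upright steel spring fingers, 12 mm wide along y, on a black saddle at a 26 mm wide notch in the end wall. Their flared tips are 33 mm apart inside and 18 mm above this point; rounded noses 7 mm above it leave 11 mm. Seated bars need about 18 N to pull out.
- clip_b (a point): The same point of the like clip at the box's -y end.
- tumbler: Plain steel drinking tumbler, 110 mm high, 82 mm in diameter at the rim, 62 mm at the foot, wall about 2 mm, 0.25 kg, standing loose. Origin at the centre of its underside, z up. The bar stands in it at the start. It and the knock box stand one to the left and one to the right of the robot; the worktop between them, straight ahead of the robot, is free.
- sachet_tin: Bystander: low open tin of sugar sachets standing on edge in a row, 69 x 90 mm, 24 mm high. Origin at the centre of its underside.
- dosing_cup: Bystander: small plain steel cup without handle, 58 mm in diameter, 52 mm high. Origin at the centre of its underside.
Things that resemble listed ones, but are neither listed nor needed, are in the scene too. Of the things shaped like the knock_bar, the black one is meant.

How it is judged:
On the way:
1. the bar lies on the worktop, let go (angle between knock_bar's own y axis and vertical between 1.45 and 1.69 rad and height (world z) of knock_bar below 0.022 m and contact force between the fingers and knock_bar below 0.2 N), for 0.2 s.
At the end, for the whole second after the job is handed in: The bar sits in both clips: its middle within 3 mm in height, 4 mm across and 7 mm along of the seat, its axis within 0.03 rad of the box's y axis, at rest; the tumbler stands upright (within 0.15 rad) on the worktop (z of knock_bar in the frame of seat between -0.003 and 0.003 m and x of knock_bar in the frame of seat between -0.004 and 0.004 m and y of knock_bar in the frame of seat between -0.007 and 0.007 m and angle between the y axis of knock_bar and the y axis of knock_box, either way round below 0.03 rad and linear speed of knock_bar below 0.02 m/s and angle between tumbler's own z axis and vertical below 0.15 rad and height (world z) of tumbler below 0.01 m); the robot touches nothing.
It fails at once if the bar is forced or banged into the knock box with more than 70 N in all (contact force between knock_bar and knock_box above 70 N).
It fails at once if the robot presses on the knock box itself with more than 40 N (contact force between the arm and knock_box above 40 N).
It fails at once if the sachet tin or the dosing cup is pushed more than 30 mm from its place (distance of any of sachet_tin, dosing_cup from where it was at the start of the episode above 0.03 m).
It also fails if it takes over 72 s, if anything falls off the work surface, if the arm or the gripper's body presses on something with over 40 N, if the wrist force passes 120 N, or if a joint passes its speed limit or range.

ROBOT

A 6-joint arm with a two-finger parallel gripper is mounted at the origin on a cart in front of the work surface, level with it; the furniture and walls round the work are solid. World frame = base frame: x ahead of the robot, y to its left, z up, the work surface at z = 0. Lengths are in m, angles in rad, forces in N, time in s.
With the tool pointing down it reaches from about 0.35 to 0.925 m from the base axis. Payload 6.4 kg.
Tool frame: the origin (TCP) lies on the centre line of the jaws, within the pads' length; the fingertips stand 22 mm ahead of it and the grasp point (between the pads) lies 3 mm ahead of it; z points along the fingers, y is the line along which they close (so a half turn about z gives the same grasp; the last joint's range is limited). The gripper opens to 94 mm and grips with 3 to 60 N. Pads are 16 mm wide; open, the fingers measure 119 mm over their backs; the gripper's body (75 mm by 177 mm) begins 78 mm behind the grasp point.
Start: joints at [1.086, 0.245, 1.558, -0, 1.339, -0.174], TCP at [0.199, 0.619, 0.227] pointing down, gripper open.
Joint ranges: [-3.13, 3.13], [-1.02, 2.26], [0.13, 2.54], [-0.95, 4.09], [0.21, 2.88], [-2.74, 2.74]. Speed limits (rad/s): [2.57, 2.57, 3.14, 3.14, 3.14, 3.14].

INTERFACE

Orientations are given as a 3x3 rotation matrix whose columns are the frame's x, y, z axes.
In Python, from bench import * gives the robot as it stands. The module is installed in compiled form; this text tells all that it offers.
- The arm moves only by the tool drive_tool, never from a script. Its argument "targets" is one flat list of numbers, 6 for each row, row after row: the shift along the tool's x, y, z in mm, then the turn, a rotation vector about the tool's x, y, z in degrees. A call has 1 to 12 rows; each row is the pose to reach, as a shift and turn from the pose commanded when the call began, along the tool's axes at that moment; what a row does not reach only later rows make up. A row lasts 1/10 s, in which the tool goes at most 50 mm and 8.59 degrees, less where a joint would pass 70% of its speed; a pose out of reach is approached as far as the arm can. A call with a gripper value outside its range is refused whole. "fingers" is the closure, from 0 (fully open) to 1 (shut), set as the call begins (left out, the last holds). The fingers move at their own pace and stop on an object; "force" is the grip in N (left out, the last holds). Time passes only in rows, so rows that repeat a pose let the fingers close. It gives the time, the measured TCP pose, the force, the opening and the grip force at its end, in the units of the state.
- read_state(): the state, without advancing time (a new reading comes with each control period).
- snapshot(name): name is "scene" or "top" or "wrist"; returns a dict with "frame" (400x640x3 uint8, blue, green, red), "camera_matrix" (3x3 intrinsics, pixels), "R" (3x3) and "t" (3): a world point X has camera coordinates R X + t; the wrist camera has in their place "tool_from_camera" (4x4, takes a point from camera to tool coordinates, whose origin is the TCP and whose axes are the flange's). Camera axes: x right, y down, z forward; pixel columns grow to the right and rows downward; lengths in m; the calibration is good to about 2 mm. A picture is of the moment at which its call begins: read the wrist's pose just before it. There is no depth.
- hand_in(): hands the job in; it is judged then, once.
Trained networks look in the newest picture that a camera, given by its name, has taken for a name from the list of things; names that differ only in an ending like _2 or _b are one class to them, and where a whole thing is asked for, a point or a joint stands for the part that bears it (a point fixed in the world has none). Each returns a list of dicts, best first, with "score" (0 to 1); they miss things now and then, are a little off and sometimes report something else, mostly with a low value. They report only what shows in the picture. A call takes as long as a camera call. They do not tell look-alikes from the thing itself.
- spot_in(camera, query): "xyz" ([x, y, z] in m, in world coordinates, good to about 4 mm: the middle of the surface that is visible of it).
The state is a dict: "t": time; "qpos": joint angles; "qd": joint speeds; "joint_torque": joint torques, N m; "tcp_pos": TCP position; "orientation": TCP orientation; "force": force on the tool from outside, world axes, zero at the start; "torque": the same for the moment, N m; "width": finger opening in m; "gripper_force": force on a finger pad.
Only numpy, scipy, OpenCV 4.12 (cv2) and the standard library are available. Lean on these libraries where they do the work, as an engineer would, in place of code of your own. Each camera call takes 0.05 s, during which the arm holds its last target. There are 200 camera calls.

## Working session

There is one attempt and no reset: what is moved stays moved. The work goes in short steps, Python scripts to look and compute and a tool call to move; the robot and the scene stay as the last step left them, time stands still between calls to the robot, and variables do not carry over. Pictures are saved under pics/ and viewed, at most 10 in all, crops included, and the job is handed in when it is done.

Besides the shell and the picture viewer there is one more tool, called by a JSON object that holds its "fn" and its "kwargs". drive_tool: Moves the arm, as the interface text tells. Its arguments: {"type":"object","properties":{"targets":{"type":"array"},"fingers":{"type":"number"},"force":{"type":"number"}},"required":["targets"]}

```bash
mkdir -p pics
cat > h.py <<'E'
from bench import *
import numpy as np, cv2
def snap(c,name=None):
    s=snapshot(c)
    if name: cv2.imwrite(f'pics/{name}.png',s['frame'])
    return s
def proj(s,X):
    p=s['R']@np.array(X)+s['t']; q=s['camera_matrix']@p; return q[:2]/q[2]
def ray(s,uv):
    d=np.linalg.inv(s['camera_matrix'])@np.array([uv[0],uv[1],1.]); R=np.array(s['R']); return -R.T@s['t'], R.T@d
def onz(s,uv,z):
    o,d=ray(s,uv); return o+d*(z-o[2])/d[2]
E
python3 - <<'E'
from h import *
np.set_printoptions(precision=4,suppress=True)
for c in ('scene','top'):
    s=snap(c,c); np.savez(c+'.npz',**{k:s[k] for k in ('frame','camera_matrix','R','t')})
    for q in ('knock_bar','knock_box','clip_a','tumbler','sachet_tin','dosing_cup'):
        for r in spot_in(c,q)[:4]: print(c,q,round(r['score'],2),np.array(r['xyz']),proj(s,r['xyz']))
st=read_state(); print(st['tcp_pos'],st['orientation'],st['width'],st['force'],st['t'])
a=cv2.imread('pics/scene.png');b=cv2.imread('pics/top.png')
E
```

```text
scene knock_bar 0.56 [ 0.3951 -0.5239  0.0235] [297.6506 147.0264]
scene knock_box 0.57 [0.5242 0.2649 0.0555] [376.1664 270.0974]
scene clip_a 0.81 [0.5237 0.2655 0.056 ] [376.4391 270.0627]
scene sachet_tin 0.72 [0.6947 0.0863 0.0187] [298.6397 258.9136]
scene dosing_cup 0.46 [ 0.7183 -0.0939  0.033 ] [269.3005 224.1531]
top knock_bar 0.77 [ 0.5605 -0.2673  0.1293] [377.4935 176.7174]
top knock_bar 0.59 [ 0.3712 -0.5372  0.0229] [473.2542 238.519 ]
top knock_box 0.58 [0.5488 0.1977 0.0831] [228.0218 202.5342]
top clip_a 0.79 [0.5462 0.1977 0.0807] [228.1325 203.675 ]
top tumbler 0.72 [ 0.538  -0.2961  0.0708] [386.1257 193.4384]
top sachet_tin 0.87 [0.6834 0.0802 0.0198] [265.8074 179.5686]
top dosing_cup 0.54 [ 0.7255 -0.0758  0.0303] [310.5528 164.3107]
[0.1988 0.6189 0.2275] [[-0.9521  0.3058  0.    ]
 [ 0.3058  0.9521  0.    ]
 [-0.      0.     -1.    ]] 0.093936460740042 [-0.2257  0.0568 -0.0105] 0.7
```

View pics/scene.png

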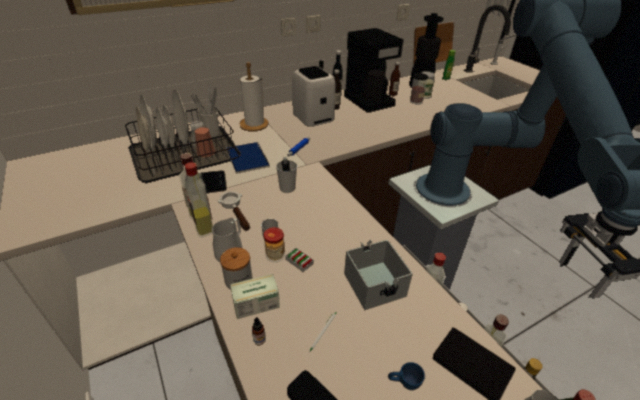

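View pics/top.png

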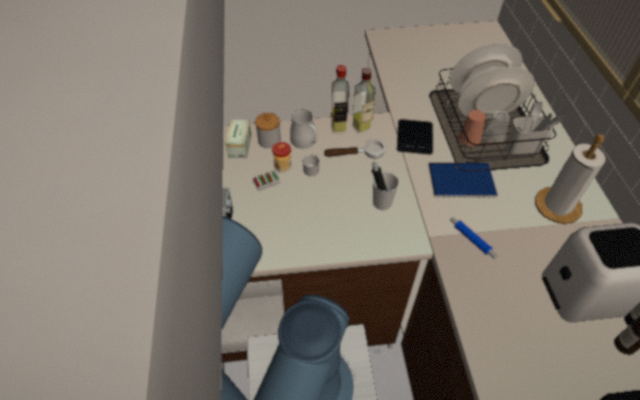

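Candidates for the bar: the black one in the tumbler at top (379,178) / scene (287,165), the blue one on the side counter at top (473,237) / scene (298,147), and the brown-handled portafilter at top (345,152). I choose the black one in the tumbler. Next I'll check it and the box in close crops.

Run:
```python
import cv2,numpy as np
a=cv2.imread('pics/scene.png');b=cv2.imread('pics/top.png')
f=lambda im,x,y,w,h:cv2.resize(im[y:y+h,x:x+w],(400,300),interpolation=cv2.INTER_CUBIC)
A=f(a,255,140,80,60);B=f(b,350,160,80,60);C=cv2.resize(a[230:311,330:438],(800,600),interpolation=cv2.INTER_CUBIC)
cv2.imwrite('pics/c1.png',np.hstack([A,B]));cv2.imwrite('pics/c2.png',C)
```

```text
(no output)
```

View pics/c1.png

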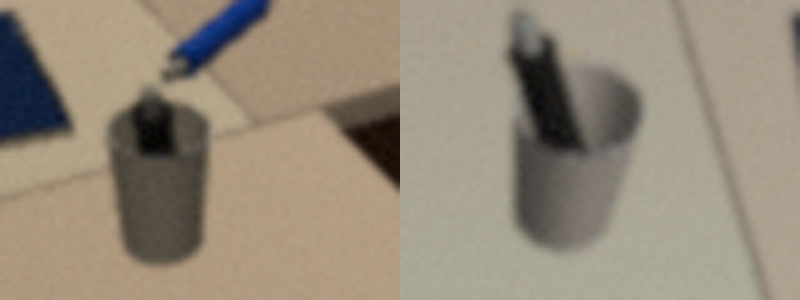

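View pics/c2.png

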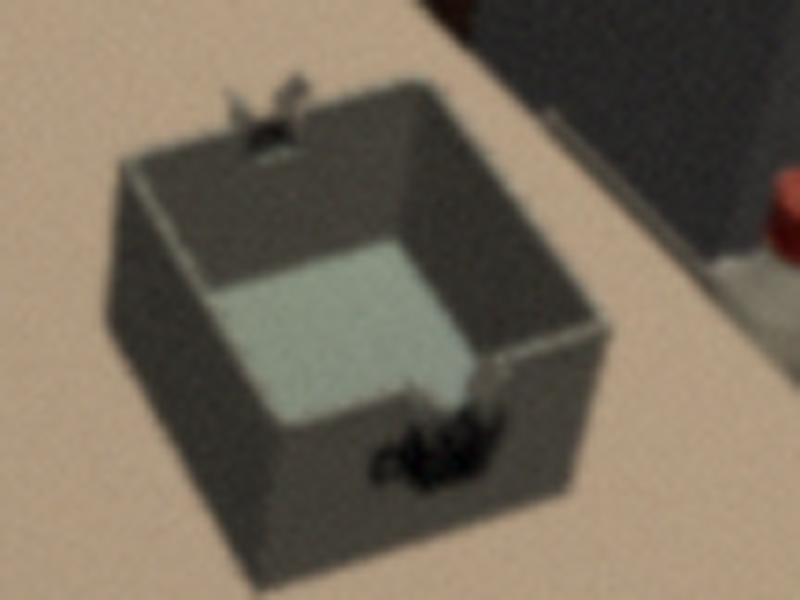

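Crops: the scene half shows the tumbler with its rim at about (271–297, 166) and its foot edge at (287,193). The bar in it is black with a steel stub, tip at about (285,158) scene and (375,163) top, so it is the right one. The box rim corners in the scene picture are (346.9,251.6), (387.4,241.1), (412.1,273.9) and (368.5,287.4). The clips are on the far and near walls, at about (366.5,247) and (390,290).

```bash
cat >> h.py <<'E'
def load(c): return dict(np.load(c+'.npz'))
E
python3 - <<'E'
from h import *
from scipy.optimize import least_squares
np.set_printoptions(precision=4,suppress=True)
S=load('scene');T=load('top')
# box: bar axis passes far clip -> near clip
uv=np.array([[346.9,251.6],[387.4,241.1],[412.1,273.9],[368.5,287.4],[365.4,309.4],[344.6,273.9],[407,296.2]])
# corners order: far-left, far-right, near-right, near-left (y = toward near or far clip)
C=[(-70,72,105),(70,72,105),(70,-72,105),(-70,-72,105),(-70,-72,0),(-70,72,0),(70,-72,0)]
C=np.array(C)/1000
best=None
for y0 in np.arange(0,6.28,.5):
    def f(p):
        c,s=np.cos(p[2]),np.sin(p[2]); R=np.array([[c,-s,0],[s,c,0],[0,0,1]])
        return np.concatenate([proj(S,R@X+[p[0],p[1],0])-u for X,u in zip(C,uv)])
    r=least_squares(f,[.52,.25,y0],loss='soft_l1')
    if best is None or r.cost<best.cost: best=r
print('box',best.x,np.degrees(best.x[2]),best.cost,best.fun)
def tri(us,ut):
    A=[];b=[]
    for s,u in((S,us),(T,ut)):
        o,d=ray(s,u);d/=np.linalg.norm(d);P=np.eye(3)-np.outer(d,d);A.append(P);b.append(P@o)
    return np.linalg.lstsq(np.vstack(A),np.concatenate(b),rcond=None)[0]
print('tip',tri((285,158),(375,163)))
print('foot', onz(S,(287,193),0),onz(T,(383,210),0))
print('rim', onz(S,((271+297)/2+0,167.3),.11),onz(T,(390.5-0.5-3,182),.11))
print('cams',ray(S,(320,200))[0],ray(T,(320,200))[0])
for q in [(0.69,.085,0.02),(.72,-.085,.03)]: print(proj(S,q),proj(T,q))
E
```

```text
box [0.5292 0.2754 3.0099] 172.45180197574945 3.0271743560185898 [-0.5413 -0.7563  0.3871 -1.7799  1.0407 -0.4648  0.0255  0.0488 -0.4889
  1.3313 -0.3437  0.1901  0.1055  0.495 ]
tip [ 0.5782 -0.2578  0.1715]
foot [ 0.5718 -0.264   0.    ] [ 0.5265 -0.2911  0.    ]
rim [ 0.5706 -0.2849  0.11  ] [ 0.552  -0.2975  0.11  ]
cams [1.0587 0.8451 0.9403] [-0.41    0.0284  1.282 ]
[299.7661 257.8561] [264.2846 178.1771]
[269.9156 226.4911] [313.3987 165.3238]
```

{"fn": "drive_tool", "kwargs": {"targets": [0,0,-50,0,0,8,-30,-30,-100,0,0,16,-60,-60,-150,0,0,24,-100,-95,-170,0,0,32,-140,-130,-170,0,0,40,-180,-170,-170,0,0,48,-215,-205,-170,0,0,54,-250,-240,-170,0,0,60,-280,-275,-170,0,0,60,-310,-305,-170,0,0,60,-338,-331,-170,0,0,60,-338,-331,-170,0,0,60]}}

```text
t: 1.9
tcp_pos: [0.4206, 0.1971, 0.3976]
orientation: [[-0.207, 0.978, 0.001], [0.978, 0.207, -0.001], [-0.001, 0.001, -1.0]]
force: [0.3, 0.9, 0.7]
width: 0.0939
gripper_force: 0.0
```

```bash
cat >> h.py <<'E'
def wsnap(name):
    st=read_state(); s=snapshot('wrist'); M=np.array(s['tool_from_camera']); Rw=np.array(st['orientation'])
    Rc=Rw@M[:3,:3]; c=Rw@M[:3,3]+np.array(st['tcp_pos'])
    s['R']=Rc.T; s['t']=-Rc.T@c
    cv2.imwrite(f'pics/{name}.png',s['frame']); np.savez(name+'.npz',**{k:s[k] for k in ('frame','camera_matrix','R','t')})
    return s,st,M
E
python3 - <<'E'
from h import *
np.set_printoptions(precision=4,suppress=True)
s,st,M=wsnap('w1'); print(M,s['camera_matrix']); print(st['tcp_pos'],st['orientation'],np.array(st['qpos']),st['t'])
for q in [(.529,.275,.105),(.555,-.293,.11),(.578,-.258,.17)]: print(proj(s,q))
for q in ('knock_box','clip_a'): 
  for r in spot_in('wrist',q)[:4]: print(q,r['score'],np.array(r['xyz']),proj(s,r['xyz']))
E
```

```text
[[-0.0009 -0.9588 -0.2842  0.0828]
 [ 1.     -0.0012  0.0009  0.0007]
 [-0.0012 -0.2842  0.9588 -0.1567]
 [ 0.      0.      0.      1.    ]] [[313.6036   0.     315.9108]
 [  0.     313.6036 202.4359]
 [  0.       0.       1.    ]]
[0.4206 0.1971 0.3976] [[-0.2067  0.9784  0.0007]
 [ 0.9784  0.2067 -0.0007]
 [-0.0008  0.0006 -1.    ]] [ 0.1938 -0.2943  1.7835 -0.0008  1.6517 -0.0144] 1.9
[402.2092 130.7837]
[331.4062 434.2534]
[351.0442 456.5129]
knock_box 0.96 [0.5516 0.2825 0.0134] [401.9339 125.5394]
clip_a 0.93 [0.5485 0.2811 0.0134] [399.9213 125.9881]
```

View pics/w1.png

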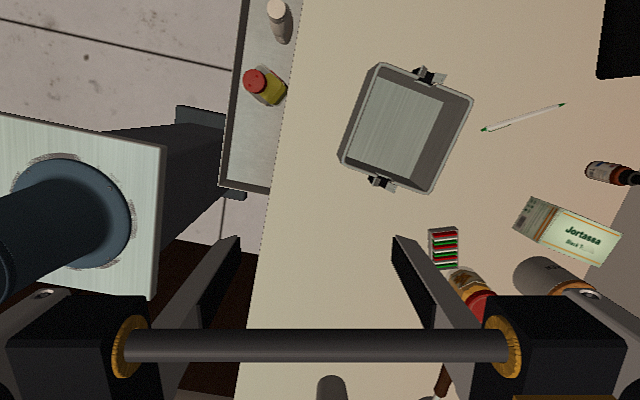

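The wrist picture shows the box with rim corners at about (379,63), (473,97), (430,193) and (338,155), and clips at (428,75) and (380,182). Next the arm goes over the tumbler.

{"fn": "drive_tool", "kwargs": {"targets": [-45,6,0,0,0,6,-90,13,0,0,0,12,-135,19,0,0,0,18,-180,26,0,0,0,24,-225,32,0,0,0,30,-270,39,10,0,0,36,-315,45,20,0,0,42,-360,52,30,0,0,45,-405,58,40,0,0,45,-440,62,40,0,0,45,-470,65,40,0,0,45,-470,65,40,0,0,45]}}

```text
t: 3.25
tcp_pos: [0.5831, -0.2465, 0.3563]
orientation: [[0.543, 0.84, -0.001], [0.84, -0.543, 0.001], [-0.0, -0.001, -1.0]]
force: [0.5, 0.3, -0.2]
width: 0.0942
gripper_force: 0.0
```

Run:
```python
from h import *
from scipy.optimize import least_squares
np.set_printoptions(precision=4,suppress=True)
s,st,M=wsnap('w2'); print(st['tcp_pos'],st['orientation'],np.array(st['qpos']),st['t'])
for q in [(.555,-.293,.11),(.578,-.258,.17)]: print(proj(s,q))
for q in ('knock_bar','tumbler'): 
  for r in spot_in('wrist',q)[:4]: print(q,r['score'],np.array(r['xyz']),proj(s,r['xyz']))
S=load('w1')
uv=[(379,63),(473,97),(430,193),(338,155)]; C=np.array([(-70,-72,105),(-70,72,105),(70,72,105),(70,-72,105)])/1000
for C2 in (C[:, [0,1,2]], C*[1,-1,1], C[:,[1,0,2]]*[70/72,72/70,1], C[:,[1,0,2]]*[-70/72,72/70,1]):
  for y0 in (-.1,1.5,3,4.6):
    def f(p):
        c,s_=np.cos(p[2]),np.sin(p[2]); R=np.array([[c,-s_,0],[s_,c,0],[0,0,1]])
        return np.concatenate([proj(S,R@X+[p[0],p[1],0])-u for X,u in zip(C2,uv)])
    r=least_squares(f,[.52,.25,y0])
    if r.cost<60: print('box',r.x,np.degrees(r.x[2]),r.cost,r.fun)
```

```text
[ 0.5831 -0.2465  0.3563] [[ 0.5428  0.8399 -0.0012]
 [ 0.8399 -0.5428  0.0006]
 [-0.0002 -0.0013 -1.    ]] [-0.5787  0.1329  1.4539 -0.0002  1.5562 -0.0049] 3.25
[316.7059 215.5111]
[317.068  197.6826]
knock_bar 0.85 [ 0.356  -0.5511  0.0249] [302.5093 362.0766]
knock_bar 0.63 [ 0.5787 -0.2583  0.156 ] [317.6726 194.3789]
tumbler 0.84 [ 0.5482 -0.3107  0.0673] [319.2517 218.005 ]
box [ 0.5322  0.2774 -1.7176] -98.4084651839945 19.754909849565045 [-1.4206 -4.0697  1.6727  1.879  -0.8697 -0.7826  0.6316  3.5822]
box [0.5322 0.2774 4.5656] 261.5915310263907 19.75490984956063 [-1.4206 -4.0697  1.6727  1.8791 -0.8697 -0.7826  0.6316  3.5822]
box [0.5322 0.2774 4.5656] 261.5915324042502 19.7549098495514 [-1.4206 -4.0697  1.6727  1.8791 -0.8697 -0.7826  0.6316  3.5822]
box [0.5322 0.2774 4.5656] 261.59153266642306 19.75490984955128 [-1.4206 -4.0697  1.6727  1.8791 -0.8697 -0.7826  0.6316  3.5822]
box [0.532  0.2772 2.9959] 171.6524958071916 32.40107008279594 [ 0.3633 -4.8248  0.8991 -0.0093 -2.7501  0.1101  1.322   5.5911]
box [0.532  0.2772 2.9959] 171.65249643255152 32.401070082793815 [ 0.3633 -4.8248  0.8991 -0.0093 -2.7501  0.1101  1.322   5.5911]
box [0.532  0.2772 2.9959] 171.6524943407155 32.40107008281239 [ 0.3633 -4.8248  0.8991 -0.0093 -2.7501  0.1101  1.322   5.5911]
box [0.532  0.2772 2.9959] 171.65249761045828 32.40107008279442 [ 0.3633 -4.8248  0.8991 -0.0093 -2.7501  0.1101  1.322   5.5911]
```

View pics/w2.png

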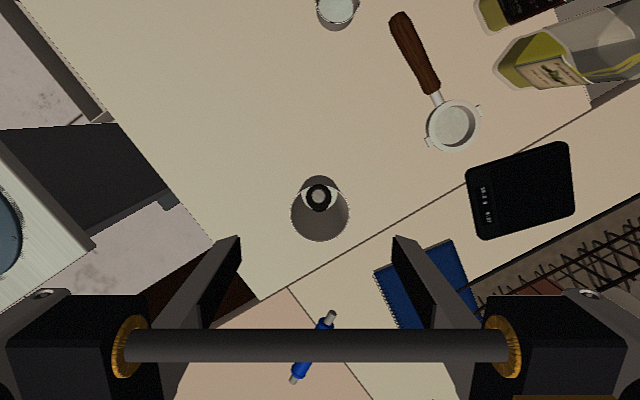

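The picture looks almost straight down the leaning bar. The stub end is at (318,196) inside the sleeve's ring, the tumbler around it spans (291–349, 177–243), and the blue look-alike is at (313,347). My tip estimate projects to (317,198), so it agrees, and the lean lies along tool +x. Now the approach, tilted 18° about tool y.

{"fn": "drive_tool", "kwargs": {"targets": [-15,1,40,0,6,0,-30,2,80,0,12,0,-50,2,125,0,18,0,-50,2,139,0,18,0,-50,2,139,0,18,0,-50,2,139,0,18,0]}}

```text
t: 4.0
tcp_pos: [0.5581, -0.2873, 0.2206]
orientation: [[0.513, 0.842, 0.169], [0.801, -0.54, 0.258], [0.308, 0.003, -0.951]]
force: [0.4, -0.0, -0.2]
width: 0.094
gripper_force: 0.0
```

Run:
```python
from h import *
np.set_printoptions(precision=4,suppress=True)
s,st,M=wsnap('w3'); print(st['tcp_pos'],st['orientation'],np.array(st['qpos']),st['t'])
L=np.array([.543,.84,0]);tip=np.array([.578,-.258,.173])
for d in (0,.025,.035): print(proj(s,tip-d*(.342*L+[0,0,.94])))
R=np.array(st['orientation']);p=np.array(st['tcp_pos'])
print('grasp pt at +80:',proj(s,p+R[:,2]*.083))
for q in ('knock_bar','tumbler'): 
  for r in spot_in('wrist',q)[:4]: print(q,r['score'],np.array(r['xyz']),proj(s,r['xyz']))
```

```text
[ 0.5581 -0.2873  0.2206] [[ 0.5129  0.8417  0.1688]
 [ 0.8012 -0.5399  0.2581]
 [ 0.3083  0.0028 -0.9513]] [-0.7837  0.2039  1.6426  0.3131  1.3708 -0.2882] 4.0
[315.6609 204.1525]
[315.5545 215.6829]
[315.5174 219.7056]
grasp pt at +80: [314.746  217.0757]
knock_bar 0.65 [ 0.5687 -0.273   0.1519] [315.9599 227.4794]
tumbler 0.61 [ 0.5455 -0.3092  0.0674] [315.7263 264.4919]
```

View pics/w3.png

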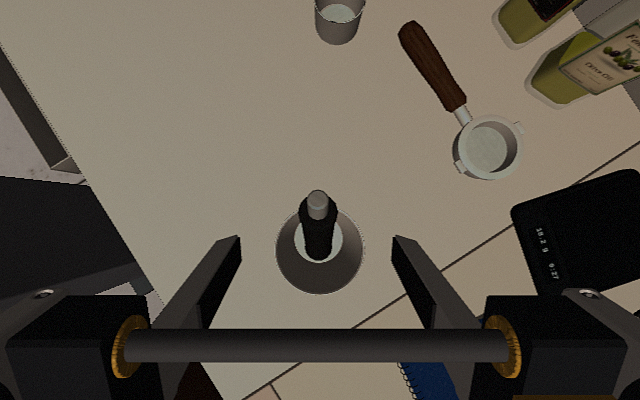

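The stub top is at (317,197), the sleeve starts at about (318,212), and the rim spans x 276–364 with the fingers clear on both sides. The tip sits about 4 mm further along tool x and 2 mm along y than predicted. Descending with that correction.

{"fn": "drive_tool", "kwargs": {"targets": [4,2,25,0,0,0,4,2,50,0,0,0,4,2,70,0,0,0,4,2,80,0,0,0,4,2,80,0,0,0,4,2,80,0,0,0]}}

```text
t: 4.75
tcp_pos: [0.5747, -0.2659, 0.1451]
orientation: [[0.514, 0.841, 0.169], [0.8, -0.541, 0.258], [0.309, 0.002, -0.951]]
force: [0.8, -0.1, -0.2]
width: 0.0942
gripper_force: 0.0
```

{"fn": "drive_tool", "kwargs": {"targets": [0,0,0,0,0,0,0,0,0,0,0,0,0,0,0,0,0,0,0,0,0,0,0,0,0,0,0,0,0,0,0,0,0,0,0,0,0,0,0,0,0,0,0,0,0,0,0,0], "fingers": 1, "force": 30}}

```text
t: 5.55
tcp_pos: [0.5739, -0.2655, 0.1436]
orientation: [[0.515, 0.841, 0.167], [0.799, -0.542, 0.26], [0.309, -0.0, -0.951]]
force: [-0.4, 0.4, 0.5]
width: 0.0332
gripper_force: 0.0
```

{"fn": "drive_tool", "kwargs": {"targets": [0,0,0,0,0,0,0,0,0,0,0,0,0,0,0,0,0,0,0,0,0,0,0,0], "fingers": 1, "force": 35}}

```text
t: 5.95
tcp_pos: [0.5738, -0.2654, 0.1435]
orientation: [[0.515, 0.841, 0.167], [0.799, -0.542, 0.26], [0.309, -0.0, -0.951]]
force: [-0.3, -0.0, 0.3]
width: 0.0315
gripper_force: 35.0
```

{"fn": "drive_tool", "kwargs": {"targets": [9,0,-12,0,0,0,25,0,-32,0,0,0,43,0,-55,0,0,0,62,0,-79,0,0,0,80,0,-102,0,0,0,92,0,-125,0,0,0,100,0,-155,0,0,0,100,0,-155,0,0,0]}}

```text
t: 6.75
tcp_pos: [0.6013, -0.2266, 0.3283]
orientation: [[0.512, 0.841, 0.175], [0.801, -0.541, 0.254], [0.309, 0.01, -0.951]]
force: [0.5, -0.8, -0.9]
width: 0.0312
gripper_force: 35.0
```

Run:
```python
from h import *
np.set_printoptions(precision=4,suppress=True)
s,st,M=wsnap('w4'); print(st['tcp_pos'],st['orientation'],np.array(st['qpos']),st['force'],st['width'],st['gripper_force'])
for c in ('wrist','scene'):
  S=s
  if c=='scene': S=snap(c,'s4')
  for q in ('knock_bar','tumbler'): 
    for r in spot_in(c,q)[:4]: print(c,q,r['score'],np.array(r['xyz']),proj(S,r['xyz']))
f=s['frame'][150:400,160:480]; g=cv2.imread('pics/s4.png')[70:230,200:420]
cv2.imwrite('pics/c4.png',np.hstack([cv2.resize(f,(384,300)),cv2.resize(g,(412,300))]))
```

```text
[ 0.6013 -0.2266  0.3283] [[ 0.5123  0.8407  0.1754]
 [ 0.8015 -0.5414  0.254 ]
 [ 0.3085  0.0104 -0.9512]] [-0.6639  0.1364  1.5219  0.3139  1.5059 -0.1176] [ 0.4926 -0.7718 -0.8732] 0.031242697446848818 34.97050344944
wrist knock_bar 0.91 [ 0.6037 -0.2277  0.3405] [319.5657 269.7745]
scene knock_bar 0.85 [ 0.5932 -0.2271  0.2737] [283.2948 137.8767]
scene knock_bar 0.67 [ 0.3919 -0.5241  0.0239] [298.2568 146.764 ]
scene knock_bar 0.45 [0.5234 0.2651 0.0584] [376.5326 269.4016]
scene tumbler 0.82 [ 0.555  -0.2748  0.0765] [289.0833 174.7269]
```

View pics/c4.png

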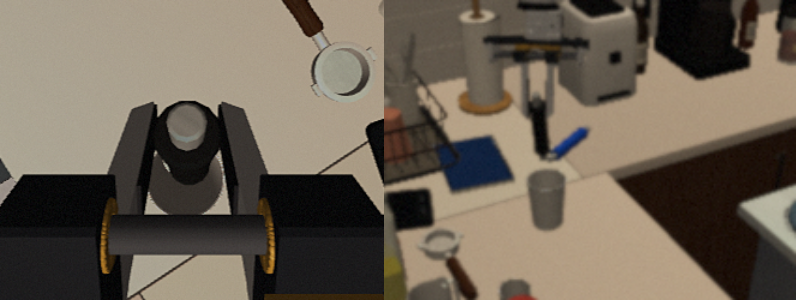

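The bar hangs in the grip clear of the tumbler, which still stands at scene (289,175). The lower stub end is at about scene (287,154), the upper stub end at wrist (316,252). Next I compute the bar's angle in the hand.

Run:
```python
from h import *
np.set_printoptions(precision=4,suppress=True)
S=load('scene');W=load('w4');st=read_state();R=np.array(st['orientation']);p=np.array(st['tcp_pos'])
def onplane(s,uv):
    o,d=ray(s,uv);n=R[:,1];X=o+d*((p-o)@n)/(d@n);return X,R.T@(X-p)
a=onplane(S,(287,153.7));b=onplane(W,(316,252));print(a,b)
v=a[1]-np.array([0,0,.003]);print('len',np.linalg.norm(v),'phi',np.degrees(np.arctan2(-v[0],v[2])))
v=a[0]-b[0] ; print(np.linalg.norm(v))
# wrist: tip at angle phi, dist r from grasp
for phi in (25,30,35,38,42):
  for r in (.03,.035,.04,.045):
    f=np.radians(phi); print(phi,r,proj(W,p+R@np.array([r*np.sin(f),0,.003-r*np.cos(f)])))
```

```text
(array([ 0.5475, -0.3037,  0.154 ]), array([-0.1402,  0.    ,  0.1284])) (array([ 0.6213, -0.1922,  0.5708]), array([ 0.1158,  0.    , -0.2265]))
len 0.18813208504892812 phi 48.18567156892527
0.4376825477504872
25 0.03 [309.1857 264.2808]
25 0.035 [309.1181 264.7743]
25 0.04 [309.0458 265.3014]
25 0.045 [308.9685 265.8654]
30 0.03 [309.1932 258.9269]
30 0.035 [309.1273 258.3256]
30 0.04 [309.0571 257.6845]
30 0.045 [308.982  256.9993]
35 0.03 [309.2035 253.641 ]
35 0.035 [309.1401 251.97  ]
35 0.04 [309.0726 250.1916]
35 0.045 [309.0006 248.2951]
38 0.03 [309.2109 250.5277]
38 0.035 [309.1493 248.2341]
38 0.04 [309.0838 245.7966]
38 0.045 [309.0141 243.2011]
42 0.03 [309.2224 246.4706]
42 0.035 [309.1634 243.3766]
42 0.04 [309.1009 240.0954]
42 0.045 [309.0345 236.6098]
```

```bash
cat >> h.py <<'E'
from scipy.spatial.transform import Rotation as Ro
def tool(az,th):  # tool x azimuth az (deg), tilt th deg of z toward +x
    a,t=np.radians([az,th]); X=np.array([np.cos(a),np.sin(a),0]);Z=np.array([0,0,-1.]);Y=np.cross(Z,X)
    return np.c_[X*np.cos(t)-Z*np.sin(t),Y,Z*np.cos(t)+X*np.sin(t)]
def rel(R0,p0,R1,p1):
    R0=np.array(R0); return np.r_[R0.T@(np.array(p1)-p0)*1000, Ro.from_matrix(R0.T@R1).as_rotvec(degrees=True)]
E
python3 - <<'E'
from h import *
np.set_printoptions(precision=0,suppress=True,linewidth=150)
st=read_state();R0,p0=np.array(st['orientation']),np.array(st['tcp_pos'])
p1=np.array([.48,-.08,.30])
az0=np.degrees(np.arctan2(R0[1,0],R0[0,0]))
print(az0)
azs=[az0,az0+40,az0+80,180];ths=[18,6,-8,-20]
R,p=R0,p0
for k in range(1,4):
    print(rel(R0,p0,tool(azs[k],ths[k]),p0+(p1-p0)*k/3))
print(rel(tool(azs[2],ths[2]),p0+(p1-p0)*2/3,tool(180,-30),p1), rel(tool(azs[2],ths[2]),p0,tool(160,-20),p0+(p1-p0)/3))
E
```

```text
57.110468193704165
[ 16. -60.  12.   8. -12. -39.]
[  32. -119.   25.    7.  -22.  -80.]
[  49. -179.   37.   -2.  -22. -124.]
[ 62.   9.  -2. -14. -21. -41.] [ 62.   9.  -2.  -6. -12. -22.]
```

{"fn": "drive_tool", "kwargs": {"targets": [3,-12,2,2,-3,-8,6,-24,5,3,-5,-16,9,-36,7,5,-7,-24,12,-48,10,6,-10,-32,16,-60,12,8,-12,-39,19,-72,15,8,-14,-47,22,-84,17,8,-16,-55,26,-96,20,8,-18,-63,29,-108,22,8,-20,-71,32,-119,25,7,-22,-80,32,-119,25,7,-22,-80,32,-119,25,7,-22,-80]}}

```text
t: 8.25
tcp_pos: [0.5198, -0.1291, 0.3073]
orientation: [[-0.722, 0.685, 0.101], [0.678, 0.729, -0.1], [-0.142, -0.004, -0.99]]
force: [0.4, -1.0, -1.3]
width: 0.0315
gripper_force: 35.0
```

{"fn": "drive_tool", "kwargs": {"targets": [12,2,0,-3,-4,-8,25,4,-1,-6,-8,-16,37,5,-1,-8,-12,-24,50,7,-2,-11,-16,-32,62,9,-2,-14,-21,-41,62,9,-2,-14,-21,-41,62,9,-2,-14,-21,-41,62,9,-2,-14,-21,-41]}}

```text
t: 9.05
tcp_pos: [0.4814, -0.0815, 0.3013]
orientation: [[-0.866, 0.005, 0.5], [0.001, 1.0, -0.008], [-0.5, -0.007, -0.866]]
force: [-0.3, -1.4, -0.8]
width: 0.0315
gripper_force: 35.0
```

Run:
```python
from h import *
np.set_printoptions(precision=3,suppress=True)
for c in ('scene','top'):
  s=snap(c,c+'5')
  for q in ('knock_bar','tumbler','dosing_cup','sachet_tin'): 
    for r in spot_in(c,q)[:2]: print(c,q,round(r['score'],2),np.array(r['xyz']),proj(s,r['xyz']))
a=cv2.imread('pics/scene5.png')[90:240,215:375]; b=cv2.imread('pics/top5.png')[100:250,220:380]
g=lambda x:cv2.resize(x,(400,375),interpolation=cv2.INTER_CUBIC)
cv2.imwrite('pics/c5.png',np.hstack([g(a),g(b)]))
```

```text
scene knock_bar 0.81 [ 0.546 -0.075  0.277] [316.36 154.77]
scene knock_bar 0.53 [ 0.394 -0.523  0.024] [298.01  146.874]
scene tumbler 0.62 [ 0.555 -0.272  0.077] [289.381 175.041]
scene tumbler 0.34 [0.525 0.267 0.055] [376.332 270.934]
scene dosing_cup 0.7 [ 0.721 -0.096  0.034] [268.433 223.807]
scene sachet_tin 0.87 [0.696 0.088 0.018] [298.699 259.586]
top knock_bar 0.68 [ 0.373 -0.536  0.023] [472.788 238.078]
top tumbler 0.67 [ 0.554 -0.291  0.07 ] [383.616 189.785]
top sachet_tin 0.49 [0.694 0.101 0.02 ] [259.555 177.725]
```

View pics/c5.png

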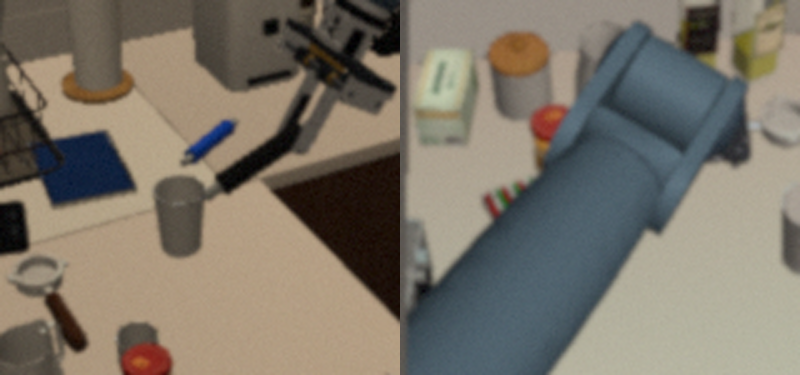

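Scene crop: the bar sticks forward and down from the fingers, its free stub end at scene (299,166), as computed. The tumbler stands at (287,177). The top view is blocked by the arm. Lowering it straight down.

{"fn": "drive_tool", "kwargs": {"targets": [15,0,26,0,0,0,35,0,60,0,0,0,55,0,95,0,0,0,75,0,130,0,0,0,95,0,165,0,0,0,105,0,181,0,0,0,108,0,187,0,0,0,108,0,187,0,0,0,108,0,187,0,0,0]}}

```text
t: 10.45
tcp_pos: [0.4826, -0.0829, 0.0868]
orientation: [[-0.864, 0.001, 0.503], [-0.004, 1.0, -0.008], [-0.503, -0.009, -0.864]]
force: [-0.3, -0.6, -1.5]
width: 0.0312
gripper_force: 35.0
```

{"fn": "drive_tool", "kwargs": {"targets": [2,0,4,0,0,0,5,0,8,0,0,0,8,0,13,0,0,0,10,0,17,0,0,0,10,0,17,0,0,0]}}

```text
t: 10.95
tcp_pos: [0.481, -0.0823, 0.0647]
orientation: [[-0.866, 0.001, 0.5], [-0.003, 1.0, -0.007], [-0.5, -0.007, -0.866]]
force: [0.0, 0.6, -0.4]
width: 0.0314
gripper_force: 35.0
```

{"fn": "drive_tool", "kwargs": {"targets": [0,0,0,0,0,0,5,0,6,0,0,0,9,0,12,0,0,0,14,0,18,0,0,0,17,0,22,0,0,0,17,0,22,0,0,0], "force": 12}}

```text
t: 11.55
tcp_pos: [0.4769, -0.0824, 0.0368]
orientation: [[-0.866, 0.001, 0.499], [-0.002, 1.0, -0.007], [-0.499, -0.007, -0.866]]
force: [-0.5, 0.2, -0.4]
width: 0.0317
gripper_force: 12.0
```

{"fn": "drive_tool", "kwargs": {"targets": [3,0,3,0,0,0,5,0,6,0,0,0,6,0,8,0,0,0,6,0,8,0,0,0]}}

```text
t: 11.95
tcp_pos: [0.4763, -0.0827, 0.0277]
orientation: [[-0.866, 0.001, 0.5], [-0.003, 1.0, -0.007], [-0.5, -0.008, -0.866]]
force: [-1.0, -0.2, 0.1]
width: 0.0313
gripper_force: 12.0
```

{"fn": "drive_tool", "kwargs": {"targets": [1,0,2,0,0,0,1,0,3,0,0,0,1,0,3,0,0,0]}}

```text
t: 12.25
tcp_pos: [0.477, -0.0828, 0.0248]
orientation: [[-0.866, 0.001, 0.501], [-0.003, 1.0, -0.007], [-0.501, -0.008, -0.866]]
force: [-0.4, -0.0, 0.1]
width: 0.0318
gripper_force: 12.0
```

{"fn": "drive_tool", "kwargs": {"targets": [0,0,0,0,0,0,0,0,0,0,0,0,0,0,0,0,0,0,0,0,0,0,0,0,0,0,0,0,0,0,0,0,0,0,0,0,0,0,0,0,0,0,0,0,0,0,0,0,0,0,0,0,0,0], "fingers": 0.3}}

```text
t: 13.15
tcp_pos: [0.477, -0.0828, 0.0248]
orientation: [[-0.866, 0.001, 0.501], [-0.003, 1.0, -0.007], [-0.501, -0.008, -0.866]]
force: [-0.0, -0.6, 0.2]
width: 0.0659
gripper_force: 0.0
```

{"fn": "drive_tool", "kwargs": {"targets": [0,0,-30,0,0,0,0,0,-70,0,0,0,0,0,-110,0,0,0,-30,0,-150,0,7,0,-65,0,-180,0,15,0,-100,0,-210,0,22,0,-130,0,-240,0,30,0,-155,0,-263,0,30,0,-155,0,-263,0,30,0,-155,0,-263,0,30,0], "fingers": 0}}

```text
t: 14.15
tcp_pos: [0.4795, -0.0803, 0.3298]
orientation: [[-1.0, 0.0, 0.001], [0.0, 1.0, -0.008], [-0.001, -0.008, -1.0]]
force: [0.4, -0.9, -0.8]
width: 0.0938
gripper_force: 0.0
```

Run:
```python
from h import *
np.set_printoptions(precision=4,suppress=True)
s,st,M=wsnap('w6'); print(st['tcp_pos'],np.array(st['qpos']),st['t'])
for c in ('wrist','scene'):
  S=s if c=='wrist' else snap(c,'s6')
  for q in ('knock_bar','tumbler'): 
    for r in spot_in(c,q)[:3]: print(c,q,round(r['score'],2),np.array(r['xyz']),proj(S,r['xyz']))
g=cv2.cvtColor(s['frame'],cv2.COLOR_BGR2GRAY)
m=((g<60)*255).astype(np.uint8); m[235:]=0
n,l,stt,cen=cv2.connectedComponentsWithStats(m)
for i in range(1,n):
    if stt[i,4]>200:
        r=cv2.minAreaRect(np.argwhere(l==i)[:,::-1].astype(np.float32)); print(stt[i],cen[i],r, onz(s,cen[i],.02))
```

```text
[ 0.4795 -0.0803  0.3298] [-0.3959 -0.2216  1.8435 -0.0069  1.5159 -1.9658] 14.15
wrist knock_bar 0.97 [ 0.4194 -0.5101  0.0229] [ 20.4484 125.3763]
wrist knock_bar 0.59 [ 0.7324 -0.0776  0.0241] [319.1112 312.4469]
wrist knock_bar 0.58 [ 0.5231 -0.0849  0.0329] [314.4811 196.4816]
wrist tumbler 0.77 [ 0.5642 -0.3075  0.0737] [157.358  232.0084]
scene knock_bar 0.78 [ 0.5386 -0.0783  0.0214] [316.8094 213.5455]
scene knock_bar 0.45 [ 0.3915 -0.5247  0.023 ] [298.2795 146.8525]
scene tumbler 0.81 [ 0.557  -0.2725  0.0771] [288.867  175.0409]
[    0     0   444   184 17432] [197.5036  40.7369] ((207.55796813964844, 54.74034881591797), (184.91380310058594, 435.13983154296875), 72.13642883300781) [ 0.3089 -0.2422  0.02  ]
[ 395    5  245   11 2632] [515.7071   9.9031] ((517.0, 9.999998092651367), (243.99996948242188, 9.999998092651367), 0.0) [0.2736 0.1785 0.02  ]
[584  16  46  34 915] [605.5596  33.1923] ((606.550048828125, 33.150001525878906), (27.828041076660156, 48.38284683227539), 71.56505584716797) [0.3013 0.3024 0.02  ]
[ 486   25   61   51 1066] [512.9109  53.0938] ((521.18261718
[... 361 characters left out ...]
9892578125, 195.21530151367188), (57.209144592285156, 97.95350646972656), 17.354022979736328) [0.5194 0.2295 0.02  ]
[ 574  167   66   68 3284] [611.5314 204.4013] ((606.4999389648438, 200.49996948242188), (66.99998474121094, 64.99998474121094), 90.0) [0.5391 0.3737 0.02  ]
[ 164  195   43   40 1007] [188.7676 214.5104] ((188.856201171875, 213.41392517089844), (40.03875732421875, 33.45660400390625), 47.60256576538086) [ 0.5563 -0.2832  0.02  ]
[   0  205   84   30 1982] [ 38.1534 222.3385] ((41.49999237060547, 219.5), (82.99998474121094, 28.999996185302734), -0.0) [ 0.5697 -0.5254  0.02  ]
[124 210  52  25 983] [148.4456 223.4466] ((149.5, 222.0), (51.0, 24.0), 0.0) [ 0.5714 -0.3493  0.02  ]
```

Run:
```python
from h import *
np.set_printoptions(precision=4,suppress=True)
s=load('w6');g=cv2.cvtColor(s['frame'],cv2.COLOR_BGR2GRAY).astype(int)
for r in range(128,260,3):
    row=g[r,290:345]; d=np.where(row<60)[0]
    print(r, (d.min()+290,d.max()+290,len(d)) if len(d) else None, g[r,316], end=' | ')
```

```text
128 None 138 | 131 None 134 | 134 None 139 | 137 None 137 | 140 None 142 | 143 (np.int64(320), np.int64(321), 2) 107 | 146 (np.int64(320), np.int64(320), 1) 102 | 149 (np.int64(320), np.int64(320), 1) 102 | 152 (np.int64(320), np.int64(320), 1) 100 | 155 (np.int64(320), np.int64(320), 1) 98 | 158 (np.int64(308), np.int64(323), 7) 103 | 161 (np.int64(306), np.int64(326), 21) 6 | 164 (np.int64(307), np.int64(325), 19) 11 | 167 (np.int64(307), np.int64(325), 19) 11 | 170 (np.int64(307), np.int64(325), 19) 15 | 173 (np.int64(307), np.int64(325), 19) 13 | 176 (np.int64(307), np.int64(325), 19) 12 | 179 (np.int64(307), np.int64(325), 19) 13 | 182 (np.int64(307), np.int64(325), 19) 15 | 185 (np.int64(307), np.int64(325), 19) 12 | 188 (np.int64(307), np.int64(325), 19) 12 | 191 (np.int64(307), np.int64(325), 19) 13 | 194 (np.int64(307), np.int64(325), 19) 11 | 197 (np.int64(307), np.int64(325), 19) 17 | 200 (np.int64(307), np.int64(324), 18) 13 | 203 (np.int64(307), np.int64(324), 18) 10 | 206 (np.int64(307), np.int64(324), 18) 12 | 209 (np.int64(307), np.int64(324), 18) 7 | 212 (np.int64(307), np.int64(324), 18) 12 | 215 (np.int64(307), np.int64(324), 18) 10 | 218 (np.int64(307), np.int64(324), 18) 17 | 221 (np.int64(307), np.int64(324), 18) 13 | 224 (np.int64(307), np.int64(324), 18) 11 | 227 (np.int64(308), np.int64(324), 17) 11 | 230 (np.int64(307), np.int64(324), 18) 15 | 233 (np.int64(307), np.int64(324), 18) 18 | 236 (np.int64(307), np.int64(325), 19) 14 | 239 (np.int64(308), np.int64(324), 17) 15 | 242 (np.int64(320), np.int64(320), 1) 80 | 245 (np.int64(320), np.int64(320), 1) 101 | 248 (np.int64(319), np.int64(320), 2) 99 | 251 (np.int64(319), np.int64(320), 2) 98 | 254 None 73 | 257 None 135 |
```

Run:
```python
from h import *
np.set_printoptions(precision=4,suppress=True)
s=load('w6');st=read_state()
a=onz(s,(316.2,141.5),.02);b=onz(s,(315.6,255.5),.02);c=onz(s,(316.2,159.5),.03);d=onz(s,(315.6,240.5),.02)
print(a,b,np.linalg.norm(a-b),(a+b)/2,c,d,np.linalg.norm(c-d),(c+d)/2)
print(st['t'],st['tcp_pos'],st['force'])
```

```text
[ 0.443  -0.0823  0.02  ] [ 0.6268 -0.0835  0.02  ] 0.1838660777304272 [ 0.5349 -0.0829  0.02  ] [ 0.4679 -0.0823  0.03  ] [ 0.6003 -0.0835  0.02  ] 0.1327607600038554 [ 0.5341 -0.0829  0.025 ]
14.45 [ 0.4786 -0.0803  0.3289] [ 0.1115  0.3563 -0.2382]
```

{"fn": "drive_tool", "kwargs": {"targets": [-18,0,45,-0.4,0,0,-36,0,90,-0.4,0,0,-54,0,135,-0.4,0,0,-54,0,180,-0.4,0,0,-54,0,215,-0.4,0,0,-54,0,230,-0.4,0,0,-54,0,230,-0.4,0,0]}}

```text
t: 15.15
tcp_pos: [0.5319, -0.0817, 0.098]
orientation: [[-1.0, 0.001, -0.004], [0.001, 1.0, 0.001], [0.004, 0.001, -1.0]]
force: [-0.3, 0.4, 0.3]
width: 0.094
gripper_force: 0.0
```

{"fn": "drive_tool", "kwargs": {"targets": [0,0,25,0,0,0,0,0,45,0,0,0,0,0,62,0,0,0,0,0,70,0,0,0,0,0,74,0,0,0,0,0,74,0,0,0]}}

```text
t: 15.75
tcp_pos: [0.5345, -0.0826, 0.0272]
orientation: [[-1.0, 0.001, 0.002], [0.001, 1.0, -0.001], [-0.002, -0.001, -1.0]]
force: [-0.4, 0.7, -0.8]
width: 0.0939
gripper_force: 0.0
```

{"fn": "drive_tool", "kwargs": {"targets": [0,0,0,0,0,0,0,0,0,0,0,0,0,0,0,0,0,0,0,0,0,0,0,0,0,0,0,0,0,0,0,0,0,0,0,0,0,0,0,0,0,0,0,0,0,0,0,0,0,0,0,0,0,0,0,0,0,0,0,0,0,0,0,0,0,0,0,0,0,0,0,0], "fingers": 1, "force": 45}}

```text
t: 16.95
tcp_pos: [0.5337, -0.0824, 0.0261]
orientation: [[-1.0, 0.001, 0.001], [0.001, 1.0, -0.001], [-0.001, -0.001, -1.0]]
force: [-0.0, -0.6, -0.7]
width: 0.031
gripper_force: 45.0
```

{"fn": "drive_tool", "kwargs": {"targets": [0,0,-20,0,0,0,0,0,-50,0,0,0,0,0,-90,0,0,0,0,0,-130,0,0,0,0,0,-170,0,0,0,0,0,-210,0,0,0,0,0,-240,0,0,0,0,0,-260,0,0,0,0,0,-260,0,0,0]}}

```text
t: 17.85
tcp_pos: [0.5348, -0.0824, 0.2894]
orientation: [[-1.0, 0.001, 0.006], [0.001, 1.0, -0.003], [-0.006, -0.003, -1.0]]
force: [-0.2, -0.3, -1.2]
width: 0.0312
gripper_force: 45.0
```

{"fn": "drive_tool", "kwargs": {"targets": [12,28,-10,0,0,8,25,56,-20,0,0,16,37,85,-30,0,0,25,49,113,-30,0,0,33,62,141,-30,0,0,41,74,169,-30,0,0,49,86,197,-30,0,0,57,99,225,-30,0,0,65,111,253,-30,0,0,74,123,281,-30,0,0,82,136,310,-30,0,0,90,148,338,-30,0,0,98]}}

```text
t: 19.05
tcp_pos: [0.3842, 0.257, 0.3134]
orientation: [[0.146, 0.989, -0.002], [0.989, -0.146, -0.002], [-0.002, -0.002, -1.0]]
force: [0.0, 0.5, -0.9]
width: 0.0313
gripper_force: 45.0
```

{"fn": "drive_tool", "kwargs": {"targets": [0,0,0,0,0,0,0,0,0,0,0,0,0,0,0,0,0,0,0,0,0,0,0,0]}}

```text
t: 19.45
tcp_pos: [0.386, 0.2553, 0.3152]
orientation: [[0.141, 0.99, 0.0], [0.99, -0.141, -0.001], [-0.001, 0.0, -1.0]]
force: [0.0, -0.4, -0.7]
width: 0.0308
gripper_force: 45.0
```

Run:
```python
from h import *
np.set_printoptions(precision=4,suppress=True)
s,st,M=wsnap('w7'); print(st['tcp_pos'],st['orientation'],np.array(st['qpos']),st['t'])
for X in [(.531,.2765,.105)]: print(proj(s,X))
f=s['frame']; crop=f[30:290,260:560]
cv2.imwrite('pics/c7.png',cv2.resize(crop,None,fx=2.3,fy=2.3,interpolation=cv2.INTER_CUBIC))
```

```text
[0.386  0.2553 0.3152] [[ 0.1408  0.99    0.0001]
 [ 0.99   -0.1408 -0.0013]
 [-0.0012  0.0002 -1.    ]] [ 0.3392 -0.275   1.9131 -0.0012  1.5039  0.4805] 19.45
[436.1278 146.6805]
```

View pics/c7.png

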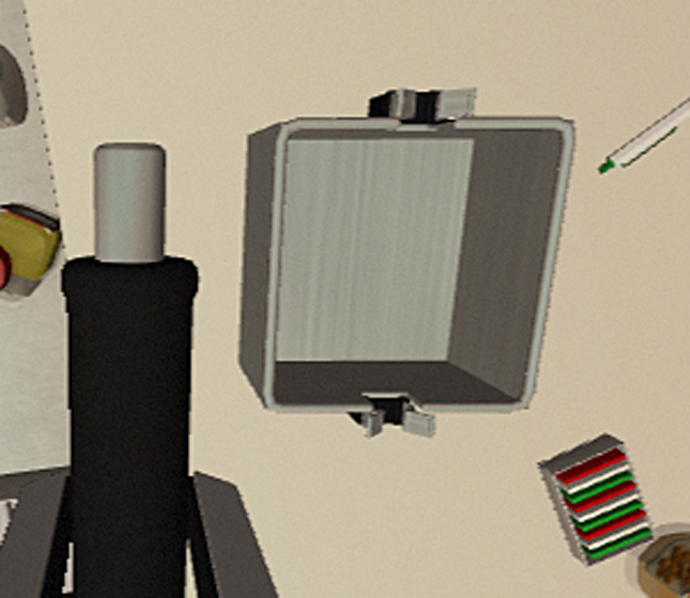

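The wrist crop shows the box rim corners at about full-frame pixels (383,82), (511,83), (489,209) and (375,209). The notches are at about (442,84) and (428,204). The gripped bar's stub end is at (316.5,92.6), its sleeve shoulder at row 144, and its axis is along tool x. Now the relative offset from one fit.

Run:
```python
from h import *
from scipy.optimize import least_squares
np.set_printoptions(precision=4,suppress=True)
s=load('w7');st=read_state();R=np.array(st['orientation']);p=np.array(st['tcp_pos']);print(p)
g=cv2.GaussianBlur(cv2.cvtColor(s['frame'],cv2.COLOR_BGR2GRAY),(0,0),.8).astype(float)
# camera in tool-axes frame: fit in level frame with origin at TCP
def P(X): return proj(s,p+R@np.array(X))
for z in (.008,.010): print('stub end / shoulder / ctr pred', P((.09,0,z)),P((.065,0,z-.016)),P((.065,0,z)))
uv=np.array([(383,81.7),(510.9,82.6),(489.1,208.7),(374.8,208.7)])
C=np.array([(72,-70),(72,70),(-72,70),(-72,-70)])/1000
zr=p[2]-.105
def f(q):
    c,sn=np.cos(q[2]),np.sin(q[2])
    return np.concatenate([P((q[0]+c*a-sn*b,q[1]+sn*a+c*b,zr-(q[3] if len(q)>3 else 0)))-u for (a,b),u in zip(C,uv)])
for q0 in ([.04,.14,0],[.04,.14,0,0]):
    r=least_squares(f,q0);q=r.x;print('box in tool frame mm',q*1000,'yaw deg',np.degrees(q[2]),r.fun)
c,sn=np.cos(q[2]),np.sin(q[2])
for a in (.0795,-.0795,.072,-.072): print('clip axis px',a,P((q[0]+c*a,q[1]+sn*a,p[2]-.095)), P((q[0]+c*a,q[1]+sn*a,p[2]-.113)))
# edge profiles: rim along rows/cols
for row in (110,145,180):
    d=np.diff(g[row,365:400]);print('L',row,[(365+i,round(v)) for i,v in enumerate(d) if abs(v)>12])
    d=np.diff(g[row,480:520]);print('R',row,[(480+i,round(v)) for i,v in enumerate(d) if abs(v)>12])
for col in (400,475):
    d=np.diff(g[70:95,col]);print('T',col,[(70+i,round(v)) for i,v in enumerate(d) if abs(v)>12])
    d=np.diff(g[195:220,col]);print('B',col,[(195+i,round(v)) for i,v in enumerate(d) if abs(v)>12])
d=np.diff(g[110,285:345]);print('stub',[(285+i,round(v)) for i,v in enumerate(d) if abs(v)>12])
for row in (160,200):
    d=np.diff(g[row,275:355]);print('slv',row,[(275+i,round(v)) for i,v in enumerate(d) if abs(v)>14])
d=np.diff(g[80:160,316]);print('stubend',[(80+i,round(v)) for i,v in enumerate(d) if abs(v)>8])
```

```text
[0.3861 0.2553 0.3154]
stub end / shoulder / ctr pred [314.1499  94.8539] [314.1101 149.4816] [314.258  145.7176]
stub end / shoulder / ctr pred [314.1685  95.0325] [314.1303 148.9688] [314.2745 145.2963]
box in tool frame mm [ 39.1185 144.0565   7.0814] yaw deg 0.40573404716826045 [ 0.0152  0.568  -0.3316  0.552   0.0301 -0.3852  0.3231 -1.061 ]
box in tool frame mm [ 39.2812 143.0993   7.0743   2.466 ] yaw deg 0.40532976605491766 [-0.3893  0.2205  0.1648  0.2101  0.339   0.0985 -0.0871 -0.5804]
clip axis px 0.0795 [443.2437  76.1416] [449.8354  74.4161]
clip axis px -0.0795 [427.9294 211.1329] [433.0389 215.7576]
clip axis px 0.072 [442.4333  83.2845] [448.9417  81.9366]
clip axis px -0.072 [428.5729 205.4603] [433.7408 209.8514]
L 110 [(365, -38), (366, -46), (367, -19), (378, 34), (379, 28), (381, -20), (382, -16), (384, 15)]
R 110 [(501, 29), (502, 28), (506, 20), (507, 20)]
L 145 [(365, -45), (376, 32), (377, 34), (379, -20), (380, -21), (382, 18)]
R 145 [(495, 22), (496, 34), (497, 18), (500, 15), (501, 20)]
L 180 [(374, 29), (375, 32), (377, -17), (378, -18), (379, 13), (380, 19)]
R 180 [(489, 13), (490, 32), (491, 28), (495, 20), (496, 14)]
T 400 [(79, -21), (80, -42), (82, 18), (84, -20), (85, -33), (86, -14), (89, 24), (90, 35)]
B 400 [(204, 17), (205, 37), (206, 33), (207, 15), (209, 18)]
T 475 [(79, -35), (80, -28), (81, 16), (82, 20), (84, -25), (85, -41)]
B 475 [(204, 29), (205, 42), (206, 20), (208, 14), (209, 17)]
stub [(299, -28), (300, -35), (328, -13), (330, 22), (331, 64), (332, 41)]
slv 160 [(287, -58), (288, -68), (289, -18), (342, 38), (343, 83), (344, 55)]
slv 200 [(288, -60), (289, -71), (290, -20), (341, 45), (342, 84), (343, 49)]
stubend [(90, -23), (91, -56), (92, -23), (93, 12), (94, 27), (95, 16), (142, -18), (143, -59), (144, -51), (145, -11)]
```

Run:
```python
from h import *
from scipy.optimize import least_squares
np.set_printoptions(precision=4,suppress=True)
s=load('w7');st=read_state();R=np.array(st['orientation']);p=np.array(st['tcp_pos'])
def P(X): return proj(s,p+R@np.array(X))
uv=np.array([(380.6,80.2),(511.6,80.1),(491.3,209.2),(373.4,209.2)])
C=np.array([(72,-70),(72,70),(-72,70),(-72,-70)])/1000
zr=p[2]-.105
def f(q):
    c,sn=np.cos(q[2]),np.sin(q[2])
    return np.concatenate([P((q[0]+c*a-sn*b,q[1]+sn*a+c*b,zr-(q[3] if len(q)>3 else 0)))-u for (a,b),u in zip(C,uv)])
for q0 in ([.04,.14,0],[.04,.14,0,0]):
    r=least_squares(f,q0);q=r.x;print('box in tool frame mm',q*1000,'yaw deg',np.degrees(q[2]),r.fun)
    print(p+R@[q[0],q[1],0])
print(p,R)
```

```text
box in tool frame mm [ 40.2159 143.669   -1.4378] yaw deg -0.08238062218762317 [ 1.5277  1.5785 -1.6716  1.4013 -1.7687 -2.2014  1.9275 -1.9498]
[0.534  0.2749 0.3154]
box in tool frame mm [ 40.8546 139.7259  -1.4694  10.1855] yaw deg -0.08418760786768971 [-0.2002  0.1291  0.4128 -0.0607 -0.4501 -0.1694  0.2115  0.0925]
[0.5302 0.2761 0.3154]
[0.3861 0.2553 0.3154] [[ 0.141   0.99    0.0003]
 [ 0.99   -0.141  -0.0011]
 [-0.001   0.0005 -1.    ]]
```

Run:
```python
from h import *
from scipy.optimize import least_squares
np.set_printoptions(precision=4,suppress=True)
s=load('w7');st=read_state();R=np.array(st['orientation']);p=np.array(st['tcp_pos'])
K0=s['camera_matrix'].copy()
def P(X,k=1):
    s['camera_matrix']=K0*np.array([[k,1,1],[1,k,1],[1,1,1]]); return proj(s,p+R@np.array(X))
uv=np.array([(380.6,80.2),(511.6,80.1),(491.3,209.2),(373.4,209.2)])
C=np.array([(72,-70),(72,70),(-72,70),(-72,-70)])/1000
zr=p[2]-.105
def f(q):
    c,sn=np.cos(q[2]),np.sin(q[2])
    return np.concatenate([P((q[0]+c*a-sn*b,q[1]+sn*a+c*b,zr),q[3])-u for (a,b),u in zip(C,uv)])
r=least_squares(f,[.04,.14,0,1]);q=r.x;k=q[3];print('box mm',q[:2]*1000,'yaw deg',np.degrees(q[2]),k,r.fun)
print(p+R@[q[0],q[1],0])
print('end upper edge',P((.09,0,.002),k),'want row 91.4; shoulder',P((.065,0,.002),k),'want 144; axis col',P((.075,0,.01),k),'want 316')
st=read_state();print(st['tcp_pos'])
```

```text
box mm [ 37.8863 139.5887] yaw deg 0.011314095112842511 1.031268135691255 [-0.2488  0.0315  0.2712  0.0754 -0.1856 -0.0964  0.1607 -0.0205]
[0.5296 0.2731 0.3154]
end upper edge [314.0344  90.9092] want row 91.4; shoulder [314.1526 145.3108] want 144; axis col [314.1808 123.3212] want 316
[0.3861 0.2553 0.3154]
```

Using a 3% larger focal length fits both the box and the bar, so the seat is at tool (+38.5, +138.5) mm, yaw 0. Moving over it and going down to just above the clips.

{"fn": "drive_tool", "kwargs": {"targets": [10,35,0,0,0,0,20,75,0,0,0,0,30,110,0,0,0,0,38.5,138.5,0,0,0,0,38.5,138.5,30,0,0,0,38.5,138.5,70,0,0,0,38.5,138.5,110,0,0,0,38.5,138.5,140,0,0,0,38.5,138.5,155,0,0,0,38.5,138.5,155,0,0,0,38.5,138.5,155,0,0,0]}}

```text
t: 20.6
tcp_pos: [0.5295, 0.2747, 0.1623]
orientation: [[0.14, 0.99, 0.003], [0.99, -0.14, -0.0], [0.0, 0.003, -1.0]]
force: [0.5, 0.5, -0.8]
width: 0.0311
gripper_force: 45.0
```

Run:
```python
from h import *
np.set_printoptions(precision=4,suppress=True)
s,st,M=wsnap('w8'); print(st['tcp_pos'],st['orientation'],st['force'],st['t'])
S=snap('scene','s8');np.savez('s8.npz',**{k:S[k] for k in ('frame','camera_matrix','R','t')})
p=np.array(st['tcp_pos'])
g=cv2.GaussianBlur(cv2.cvtColor(s['frame'],cv2.COLOR_BGR2GRAY),(0,0),.8).astype(float)
for row in (60,75,85,95,110,120,130): 
    d=np.diff(g[row,220:420]);print(row,[(220+i,round(v)) for i,v in enumerate(d) if abs(v)>22])
for col in (200,230,260,370,400,430):
    d=np.diff(g[40:200,col]);print('col',col,[(40+i,round(v)) for i,v in enumerate(d) if abs(v)>18])
```

```text
[0.5295 0.2747 0.1623] [[ 0.1403  0.9901  0.003 ]
 [ 0.9901 -0.1403 -0.0002]
 [ 0.0002  0.003  -1.    ]] [ 0.5119  0.4619 -0.8439] 20.6
60 []
75 []
85 []
95 [(299, -23), (300, -37), (330, 34), (331, 48), (332, 26)]
110 [(294, -30), (331, 37), (332, 26), (347, 25), (348, 28)]
120 [(284, -31), (285, -25), (292, 23), (294, -25), (331, 36), (346, -30), (347, -28), (352, 30), (353, 34), (354, 23)]
130 [(330, 23), (331, 40)]
col 200 []
col 230 [(123, -30), (124, -58), (126, 27), (131, -23), (132, -45), (133, -27)]
col 260 [(120, -32), (121, -78), (122, -28), (124, 22), (125, 31), (126, 22)]
col 370 [(120, -54), (121, -52), (124, 23), (125, 26), (126, 20)]
col 400 [(121, -31), (122, -72), (124, 25), (125, 27), (126, 19), (131, -32), (132, -25)]
col 430 []
```

Run:
```python
from h import *
np.set_printoptions(precision=4,suppress=True)
s=load('w8');st=read_state();R=np.array(st['orientation']);p=np.array(st['tcp_pos']);print(p,R[:,2])
g=cv2.GaussianBlur(cv2.cvtColor(s['frame'],cv2.COLOR_BGR2GRAY),(0,0),.8).astype(float)
for row in range(128,215,10):
    for a,b in ((170,270),(370,470)):
        d=np.diff(g[row,a:b]);print(row,[(a+i,round(v)) for i,v in enumerate(d) if abs(v)>15])
for row in range(99,128,3): print(row,g[row,278:360].astype(int).tolist())
s['camera_matrix'][0,0]*=1.031;s['camera_matrix'][1,1]*=1.031
P=lambda X:proj(s,p+R@np.array(X))
for y in (-.07,0,.07):print('rim',y,P((.072,y,p[2]-.105)),P((.0,y,p[2]-.105)))
for x in(.0735,.0855): print('tips',P((x,-.0165,p[2]-.113)),P((x,.0165,p[2]-.113)))
```

```text
[0.53   0.275  0.1634] [ 0.0049  0.0004 -1.    ]
128 [(214, -26), (215, -32), (216, -25)]
128 [(423, 16), (424, 35), (425, 26)]
138 [(218, -16), (219, -19), (220, -23), (221, -22), (248, 23), (249, 48), (250, 31)]
138 [(386, -30), (387, -26), (417, 26), (418, 23), (423, -18), (425, 20), (426, 36), (427, 17)]
148 [(218, -21), (219, -22), (220, -21), (249, 33), (250, 43), (251, 22)]
148 [(385, -26), (386, -29), (417, 23), (418, 24), (423, -18), (425, 31), (426, 28)]
158 [(218, -17), (219, -22), (220, -24), (221, -21), (249, 17), (250, 51), (251, 37)]
158 [(385, -30), (386, -21), (416, 24), (417, 27), (418, 16), (422, -18), (424, 32), (425, 29)]
168 [(219, -17), (220, -22), (221, -24), (222, -21), (250, 30), (251, 44), (252, 24)]
168 [(384, -27), (385, -28), (415, 22), (416, 28), (417, 18), (421, -18), (423, 31), (424, 27)]
178 [(220, -17), (221, -22), (222, -24), (223, -22), (251, 41), (252, 39)]
178 [(383, -20), (384, -29), (385, -17), (414, 21), (415, 29), (416, 19), (420, -18), (422, 31), (423, 28)]
188 [(221, -18), (222, -22), (223, -25), (224, -20), (251, 18), (252, 51), (253, 34)
[... 3981 characters left out ...]
43, 143, 143, 129, 88, 42, 22, 19, 20, 21, 22, 21, 23, 36, 47, 49, 48]
126 [109, 109, 110, 111, 111, 111, 111, 111, 111, 111, 111, 111, 110, 110, 114, 118, 119, 115, 108, 99, 86, 72, 69, 86, 112, 126, 131, 135, 138, 141, 143, 143, 143, 142, 142, 141, 140, 138, 139, 138, 135, 132, 129, 125, 120, 116, 112, 106, 97, 86, 75, 64, 53, 48, 52, 55, 52, 47, 50, 66, 73, 77, 92, 105, 110, 112, 112, 112, 111, 108, 106, 108, 109, 109, 108, 109, 109, 109, 109, 109, 109, 109]
rim -0.07 [206.4688 123.9875] [216.388  228.5771]
rim 0 [315.1507 123.8684] [315.3318 228.5057]
rim 0.07 [423.917  123.7493] [414.3456 228.4342]
tips [288.4436 122.075 ] [341.7734 122.0162]
tips [287.9447 101.7678] [342.2008 101.7041]
```

Measured here, the box centre is about 1.5 mm further along tool x and 1.8 mm along y. I correct that and go down to just above the rest height.

{"fn": "drive_tool", "kwargs": {"targets": [1.5,1.8,5,0,0,0,1.5,1.8,15,0,0,0,1.5,1.8,25,0,0,0,1.5,1.8,32,0,0,0,1.5,1.8,36,0,0,0,1.5,1.8,36,0,0,0,1.5,1.8,36,0,0,0]}}

```text
t: 21.4
tcp_pos: [0.5305, 0.2759, 0.1249]
orientation: [[0.14, 0.99, 0.001], [0.99, -0.14, -0.001], [-0.001, 0.001, -1.0]]
force: [0.1, 0.3, -0.9]
width: 0.031
gripper_force: 45.0
```

{"fn": "drive_tool", "kwargs": {"targets": [0,0,1,0,0,0,0,0,2,0,0,0,0,0,3,0,0,0,0,0,4,0,0,0,0,0,4,0,0,0]}}

```text
t: 21.9
tcp_pos: [0.5307, 0.2759, 0.1211]
orientation: [[0.14, 0.99, 0.002], [0.99, -0.14, -0.001], [-0.001, 0.002, -1.0]]
force: [-0.3, 0.1, -0.6]
width: 0.0311
gripper_force: 45.0
```

{"fn": "drive_tool", "kwargs": {"targets": [0,0,1,0,0,0,0,0,2,0,0,0,0,0,3,0,0,0,0,0,3,0,0,0]}}

```text
t: 22.3
tcp_pos: [0.5323, 0.2761, 0.1193]
orientation: [[0.14, 0.99, 0.005], [0.99, -0.14, -0.0], [0.001, 0.005, -1.0]]
force: [4.9, -0.9, 5.3]
width: 0.0312
gripper_force: 45.0
```

{"fn": "drive_tool", "kwargs": {"targets": [0,0,1,0,0,0,0,0,2,0,0,0,0,0,2,0,0,0]}}

```text
t: 22.6
tcp_pos: [0.5326, 0.2761, 0.1188]
orientation: [[0.14, 0.99, 0.006], [0.99, -0.14, -0.0], [0.0, 0.006, -1.0]]
force: [1.9, -2.1, 11.5]
width: 0.0308
gripper_force: 45.0
```

{"fn": "drive_tool", "kwargs": {"targets": [0,1.5,0,0,0,0,0,1.5,1,0,0,0,0,1.5,2,0,0,0,0,1.5,2,0,0,0]}}

```text
t: 23.0
tcp_pos: [0.5332, 0.2764, 0.1174]
orientation: [[0.14, 0.99, 0.003], [0.99, -0.14, 0.0], [0.001, 0.003, -1.0]]
force: [-3.5, -0.7, 17.6]
width: 0.031
gripper_force: 45.0
```

{"fn": "drive_tool", "kwargs": {"targets": [0,0,1,0,0,0,0,0,2,0,0,0,0,0,2,0,0,0]}}

```text
t: 23.3
tcp_pos: [0.5332, 0.2767, 0.1154]
orientation: [[0.139, 0.99, 0.004], [0.99, -0.139, 0.001], [0.001, 0.003, -1.0]]
force: [-2.5, -0.9, 16.3]
width: 0.0315
gripper_force: 45.0
```

{"fn": "drive_tool", "kwargs": {"targets": [0,-0.5,1,0,0,0,0,-0.5,2,0,0,0,0,-0.5,2,0,0,0]}}

```text
t: 23.6
tcp_pos: [0.5323, 0.2763, 0.1107]
orientation: [[0.14, 0.99, 0.003], [0.99, -0.14, 0.0], [0.001, 0.003, -1.0]]
force: [2.9, 2.1, 4.9]
width: 0.031
gripper_force: 45.0
```

{"fn": "drive_tool", "kwargs": {"targets": [0,0,1,0,0,0,0,0,2,0,0,0,0,0,2,0,0,0]}}

```text
t: 23.9
tcp_pos: [0.5326, 0.2763, 0.1101]
orientation: [[0.14, 0.99, 0.003], [0.99, -0.14, 0.0], [0.001, 0.003, -1.0]]
force: [0.5, 1.2, 12.1]
width: 0.0308
gripper_force: 45.0
```

{"fn": "drive_tool", "kwargs": {"targets": [0,0,1,0,0,0,0,0,2,0,0,0,0,0,2,0,0,0]}}

```text
t: 24.2
tcp_pos: [0.5321, 0.2757, 0.1058]
orientation: [[0.14, 0.99, 0.003], [0.99, -0.14, -0.0], [0.0, 0.003, -1.0]]
force: [6.9, 0.5, -2.4]
width: 0.0311
gripper_force: 45.0
```

{"fn": "drive_tool", "kwargs": {"targets": [0,1,0.5,0,0,0,0,1,1,0,0,0,0,1,1,0,0,0]}}

```text
t: 24.5
tcp_pos: [0.5323, 0.2757, 0.105]
orientation: [[0.14, 0.99, -0.0], [0.99, -0.14, -0.001], [-0.001, 0.0, -1.0]]
force: [1.5, -0.5, 5.0]
width: 0.031
gripper_force: 45.0
```

{"fn": "drive_tool", "kwargs": {"targets": [0,0,0.5,0,0,0,0,0,1,0,0,0,0,0,1,0,0,0]}}

```text
t: 24.8
tcp_pos: [0.5323, 0.2757, 0.1049]
orientation: [[0.14, 0.99, -0.0], [0.99, -0.14, -0.001], [-0.001, -0.0, -1.0]]
force: [-2.0, -1.0, 10.0]
width: 0.0312
gripper_force: 45.0
```

{"fn": "drive_tool", "kwargs": {"targets": [0,0,1,0,0,0,0,0,2,0,0,0,0,0,3,0,0,0,0,0,3,0,0,0]}}

```text
t: 25.2
tcp_pos: [0.5324, 0.2757, 0.1047]
orientation: [[0.14, 0.99, -0.001], [0.99, -0.14, -0.002], [-0.002, -0.001, -1.0]]
force: [-9.0, -4.8, 25.4]
width: 0.0313
gripper_force: 45.0
```

Two rise–drop pairs, then a hard stop at TCP z = 0.105. Now unload, let go and rise.

{"fn": "drive_tool", "kwargs": {"targets": [0,0,-2,0,0,0,0,0,-5,0,0,0,0,0,-5,0,0,0]}}

```text
t: 25.5
tcp_pos: [0.5322, 0.2755, 0.1052]
orientation: [[0.14, 0.99, 0.0], [0.99, -0.14, -0.001], [-0.001, 0.001, -1.0]]
force: [4.0, 0.8, 0.4]
width: 0.0311
gripper_force: 45.0
```

{"fn": "drive_tool", "kwargs": {"targets": [0,0,0,0,0,0,0,0,0,0,0,0,0,0,0,0,0,0,0,0,0,0,0,0,0,0,0,0,0,0,0,0,0,0,0,0,0,0,0,0,0,0,0,0,0,0,0,0,0,0,0,0,0,0], "fingers": 0.35}}

```text
t: 26.4
tcp_pos: [0.5324, 0.2756, 0.1059]
orientation: [[0.14, 0.99, 0.001], [0.99, -0.14, -0.001], [-0.001, 0.001, -1.0]]
force: [-0.1, 0.3, 0.9]
width: 0.0611
gripper_force: 0.0
```

{"fn": "drive_tool", "kwargs": {"targets": [0,0,-10,0,0,0,0,0,-30,0,0,0,0,0,-60,0,0,0,0,0,-100,0,0,0,0,0,-140,0,0,0,-20,-40,-180,0,0,0,-40,-80,-200,0,0,0,-40,-120,-210,0,0,0,-40,-140,-210,0,0,0,-40,-140,-210,0,0,0,-40,-140,-210,0,0,0]}}

```text
t: 27.5
tcp_pos: [0.3883, 0.2558, 0.3163]
orientation: [[0.14, 0.99, 0.002], [0.99, -0.14, -0.001], [-0.0, 0.002, -1.0]]
force: [0.3, -0.6, 0.9]
width: 0.0613
gripper_force: 0.0
```

Run:
```python
from h import *
np.set_printoptions(precision=4,suppress=True)
s,st,M=wsnap('w9'); print(st['tcp_pos'],st['force'],st['t'],st['qd'])
for c in ('wrist','scene','top'):
  S=s if c=='wrist' else snap(c,c+'9')
  for q in ('knock_bar','tumbler','sachet_tin','dosing_cup'): 
    for r in spot_in(c,q)[:3]: print(c,q,round(r['score'],2),np.array(r['xyz']),proj(S,r['xyz']))
S2=load('w9');S2['camera_matrix'][[0,1],[0,1]]*=1.031
b=np.array([.5323,.2757]);d=np.array([.14,.99])
for t in (-.09,-.065,.065,.09): print(t,proj(S2,[*(b+t*d),.095]),proj(S2,[*(b+t*d),.109]))
g=cv2.cvtColor(s['frame'],cv2.COLOR_BGR2GRAY);m=((g<45)*255).astype(np.uint8);m[:, :370]=0;m[240:]=0
n,l,stt,cen=cv2.connectedComponentsWithStats(m)
for i in range(1,n):
    if stt[i,4]>300: print(stt[i],cen[i],cv2.minAreaRect(np.argwhere(l==i)[:,::-1].astype(np.float32)))
```

```text
[0.3883 0.2558 0.3163] [ 0.2563 -0.6144  0.8578] 27.5 [-0.0139  0.0379 -0.0108  0.     -0.0007  0.0003]
wrist knock_bar 0.93 [0.5283 0.2841 0.1115] [432.815  141.8941]
wrist knock_bar 0.48 [0.5398 0.2729 0.0479] [424.6203 144.3542]
wrist sachet_tin 0.79 [0.6845 0.0863 0.0192] [515.4226 247.6313]
wrist sachet_tin 0.3 [0.5413 0.2738 0.0498] [426.1959 143.6707]
wrist dosing_cup 0.7 [ 0.7247 -0.0537  0.0216] [537.143  320.2352]
scene knock_bar 0.79 [0.539  0.2844 0.1056] [377.8622 264.9712]
scene knock_bar 0.65 [ 0.3896 -0.5218  0.0229] [298.9349 147.0658]
scene knock_bar 0.24 [ 0.7159 -0.0934  0.0344] [269.9716 223.7239]
scene tumbler 0.67 [ 0.5587 -0.2731  0.075 ] [288.4204 175.521 ]
scene sachet_tin 0.66 [0.6949 0.086  0.0178] [298.5459 259.0653]
scene dosing_cup 0.58 [ 0.719  -0.094   0.0353] [269.0615 223.7094]
top knock_bar 0.76 [ 0.3737 -0.5405  0.0241] [474.1463 237.5163]
top knock_bar 0.34 [ 0.5554 -0.2936  0.0696] [384.2108 189.5137]
top tumbler 0.74 [ 0.5557 -0.2904  0.0694] [383.1939 189.5706]
top sachet_tin 0.76 [0.6827 0.078  0.0197] [266.474  179.6878]
top dosing_cup 0.77 [ 0.7279 -0.0749  0.0291] [310.2227 164.0542]
-0.09 [427.4599 218.6507] [431.3642 222.5341]
-0.065 [429.4635 199.2536] [433.5115 202.5245]
0.065 [441.1683  85.9345] [446.1097  85.1253]
0.09 [443.7028  61.3969] [448.8498  59.5907]
[ 414   88   39  114 2920] [432.9904 143.4997] ((434.0725402832031, 143.86004638671875), (30.364227294921875, 114.49030303955078), 5.599339485168457)
```

```bash
python3 -c "
from bench import *
print(hand_in())"
```

```text
the job is handed in; nothing more can be done
None
```

The knock bar was laid on the worktop and let go, then pressed into both clips of the knock box with about 25 N at most (two clicks, then a hard stop) and released. The tumbler, tin and cup stayed in place; I handed the job in at about 28 s of the 72 s, and no verdict came back.

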